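# Open the palette rack: press the ratchet release and push the stop back

## Robot

A 6-joint arm with a two-finger parallel gripper is mounted at the origin on the work surface. World frame = base frame: x ahead of the robot, y to its left, z up, the work surface at z = 0. Lengths are in m, angles in rad, forces in N, time in s.
With the tool pointing down it reaches from about 0.35 to 0.775 m from the base axis. Payload 5.5 kg.
Tool frame: the origin (TCP) lies at the very end of the fingers, on their centre line; the grasp point (between the pads) lies hold_point_z behind it (hold_point_z is the distance from the TCP to the grasp point, in m); x points along the fingers, y is the direction in which the jaws open and shut, and the axes are right-handed (so a half turn about x gives the same grasp; the last joint's range is limited). The gripper opens to 85 mm and grips with 20 to 120 N. Pads are 22 mm wide; open, the fingers measure 114 mm over their backs; the gripper's body (76 mm by 85 mm) begins 54 mm behind the grasp point. The pads swing forward as they close: fully open they stand 13 mm farther back than shut.
Start: joints at [1.191, 0.313, 0.046, 1.304, 0, 1.431], TCP at [0.137, 0.559, 0.231] pointing down, gripper open.
Joint ranges: [-2.76, 2.76], [-0.86, 1.69], [-1.03, 1.26], [-2.2, 2.34], [-1.47, 1.5], [-3.14, 3.14]. Speed limits (rad/s): [2.57, 2.57, 3.14, 3.14, 3.14, 3.14].

## Interface

Orientations are given as a unit quaternion [w, x, y, z].
In Python, from workcell import * gives the robot as it stands. The module is installed in compiled form; this text tells all that it offers.
- The arm moves only by the tool step_arm, never from a script. Its argument "targets" is a list of rows, each a list of 3 entries, a list of its own where there are three numbers: the turn, a rotation vector about the tool's x, y, z in degrees, then the shift along the tool's x, y, z in cm, then the finger opening in cm, from 0 to 8.54. A call has exactly 10 rows; each row shifts and turns the commanded pose from where the row before left it, along the tool's axes as they then stand; what a row does not reach is not made up. A row lasts 1/10 s, in which the tool goes at most 50 mm and 8.59 degrees, less where a joint would pass 70% of its speed; a pose out of reach is approached as far as the arm can. A call with a gripper value outside its range is refused whole. The fingers move at their own pace and stop on an object; "force" is the grip in N (left out, the last holds). Time passes only in rows, so rows that do not move let the fingers close, or fill a call up. It gives the time, the measured TCP pose, the force and the opening at its end, in the units of the state.
- get_state(): the state, without advancing time (a new reading comes with each control period).
- read_camera(name): name is "scene" or "side" or "wrist"; returns the picture (480x640x3 uint8, red, green, blue); there is no depth.
- camera_model(name): a dict with "fx", "fy", "cx", "cy" (pixels), "dist_coeffs" ([k1, k2, p1, p2, k3] as OpenCV has them; the pictures are not rectified), "xyz" and "rotation" of the camera in the world; the wrist camera has in their place "T_tool_cam" (4x4, takes a point from camera to tool coordinates, whose origin is the TCP and whose axes are the tool frame's). Camera axes: x right, y down, z forward; pixel columns grow to the right and rows downward; lengths in m; the calibration is good to about 2 mm. A picture is of the moment at which its call begins: read the wrist's pose just before it. camera_model takes no time and is no camera call.
- hand_in(): hands the job in, once; it reports no verdict.
Trained networks look in the newest picture that a camera, given by its name, has taken for a name from the list of things; names that differ only in an ending like _2 or _b are one class to them, and where a whole thing is asked for, a point or a joint stands for the part that bears it (a point fixed in the world has none). Each returns a list of dicts, best first, with "p" (0 to 1); they miss things now and then, are a little off and sometimes report something else, mostly with a low value. They report only what shows in the picture. A call takes as long as a camera call. They do not tell look-alikes from the thing itself.
- find_in(camera, label): "extent" ([left, top, width, height] in pixels, round what is visible of it).
- silhouettes(camera, label): "mask" (480x640 bool, what is visible of it) and "extent" ([left, top, width, height] in pixels, round what is visible of it).
The state is a dict: "clock": time; "joint_pos": joint angles; "qvel": joint speeds; "tau": joint torques, N m; "tcp_pos": TCP position; "orientation": TCP orientation; "wrist_force": force on the tool from outside, world axes, zero at the start; "ft_torque": the same for the moment, N m; "finger_gap": finger opening in m.
Only numpy, scipy, OpenCV 4.12 (cv2) and the standard library are available. Lean on these libraries where they do the work, as an engineer would, in place of code of your own. Each camera call takes 0.05 s, during which the arm holds its last target.

## Task

The makeup palettes stand on a small rack between a fixed end and a sliding stop that ratchets along a slotted bar. Make room for more palettes: with a fingertip press the release pad on the stop fully down and, keeping it down, push the stop back along its bar, away from the palettes, until it is fully home against the end block; then let the pad spring up and move clear. Only press and push: lift nothing, leave the rack where it stands, the palettes standing upright in it, and the things around it untouched.

Things in the scene. Friction and masses are not known exactly. Their poses are not given: they have to be found in the camera images.
- rack: Aluminium palette rack, loose on the table, 1.3 kg, slides if shoved with about 10 N. Track 110 mm wide (x), 306 mm long (y), 16 mm high. Origin: at table level on the track's centre line; z up. y runs along the bar (dark, slotted, in the central groove): the track spans y = -156 to +150 mm. Fixed end plate (84 mm high) at y = -148, end block at +y. 'Back' for the stop is +y.
- rack_end (a point): Middle of the top of the rack's end block (100 x 14 x 14 mm), at y = 133.5 mm, z = 30 mm in the rack's frame, axes as the rack's. The foot of the stop meets this block at the end of its travel.
- stop (a joint): Position (m) of the sliding stop along the bar, growing to the rack's +y; 0.140 is home against the end block (hard limit), it starts at 0 to 0.05. Pad up: the ratchet blocks it backwards within 8 mm (one notch). Pad down: it slides with about 1.5 N of friction and stays where left. Its upright plate, 96 mm wide, top 84 mm up, faces the palettes, that face at rack y = stop - 0.080.
- thumb_rest (a point): On the stop: middle of the top edge of the upright thumb rest behind the release pad, 46 mm wide (x), 8 mm thick (y), 78 mm above the table; a fingertip on the pad can push against its palette-side face, at rack y = stop - 0.026. Between that face and the stop's plate the gap over the pad is 50 mm long. Axes as the rack's.
- release (a joint): How far (m) the release pad is pressed down: 0.006 is fully down, a hard limit. A spring pushes it up with about 2.5 N at the top and 4.5 N fully down. The pawl is clear of the bar beyond about 0.003; left alone, the pad stands at 0 to 0.003, as the pawl rides on its notch.
- release_top (a point): Middle of the top of the release pad: grey ribbed plate, 36 mm wide (x), 44 mm long (y), level, between the white side walls (4 mm thick) of the stop's housing. 66 mm above the table when up, 60 mm when fully down, then flush with the side walls. It rides with the stop: in the rack's frame at x = 0, y = stop - 0.049. Axes as the rack's.
- palette_a: Makeup palette, a flat case 100 mm wide (x), 16 mm thick (y), 72 mm high (z), 90 g, loose, standing on edge on the rack next to the fixed end. Origin: centre of its underside, 16 mm above the table.
- palette_b: The same kind of palette, standing second from the fixed end.
- palette_c: The same kind of palette, standing third, nearest the stop.
- spare_palette: The same kind of palette lying flat on the table beside the rack on the robot's side, waiting to be put in later (not now): 100 x 72 mm, 16 mm high. Origin: centre of its underside. Leave it alone.
- perfume: Ribbed glass perfume bottle with a steel cap, 54 mm in diameter, 100 mm high, standing on the table beyond the rack. Origin: centre of its underside. Leave it alone.
- earring_box: Clear plastic box with a hinged lid, shut, with earrings in it: 72 x 92 mm, 40 mm high, on the table beyond the rack. Origin: centre of its underside. Leave it alone.
- brush: Lavender paddle brush lying bristles up on the table on the robot's side of the rack: 230 mm long along its x (handle to -x), 68 mm wide, 27 mm high. Origin: on the table at mid length. Leave it alone.
There are look-alikes about, which are no part of the job. Leave any turquoise look-alike of the palette_b alone.

How it is judged:
On the way, in this order (a step that is already met when the one before it is completed fails the run):
1. the release pad is pressed fully down by the fingers while the stop still stands by its starting place (value of joint release above 0.0045 m and value of joint stop below 0.075 m and contact force between the fingers and release above 0.5 N), for 0.1 s.
2. the stop is pushed fully home against the end block (value of joint stop above 0.135 m), for 0.1 s.
At the end, for the whole second after the job is handed in: The stop rests within one notch (8 mm) of fully home, its pad is up again (under 3.5 mm down); rack, palettes and bystanders are within 20 mm of where they were (end block 25 mm), the palettes upright within 0.2 rad, nothing lifted (value of joint stop above 0.132 m and value of joint release below 0.0035 m and velocity of joint stop between -0.005 and 0.005 m/s and not (distance of any of rack, palette_a, palette_b, palette_c, spare_palette, perfume, earring_box, brush from where it was at the start of the episode above 0.02 m or distance of rack_end from where it was at the start of the episode above 0.025 m or angle between any of palette_a, palette_b, palette_c's own z axis and vertical above 0.2 rad or angle between perfume's own z axis and vertical above 0.4 rad or height (world z) of rack above 0.01 m or height (world z) of any of palette_a, palette_b, palette_c above 0.028 m or height (world z) of any of spare_palette, perfume, earring_box, brush above 0.012 m)); the robot touches nothing.
It fails at once if the rack, a palette or a bystander is lifted (about 10 mm) (height (world z) of rack above 0.01 m or height (world z) of any of palette_a, palette_b, palette_c above 0.028 m or height (world z) of any of spare_palette, perfume, earring_box, brush above 0.012 m).
It fails at once if the rack is shoved or turned (origin more than 20 mm, end block more than 25 mm) (distance of rack from where it was at the start of the episode above 0.02 m or distance of rack_end from where it was at the start of the episode above 0.025 m).
It fails at once if a palette in the rack is shifted more than 20 mm or tipped more than 0.2 rad (distance of any of palette_a, palette_b, palette_c from where it was at the start of the episode above 0.02 m or angle between any of palette_a, palette_b, palette_c's own z axis and vertical above 0.2 rad).
It fails at once if a bystander is shifted more than 20 mm or the perfume bottle is tipped (distance of any of spare_palette, perfume, earring_box, brush from where it was at the start of the episode above 0.02 m or angle between perfume's own z axis and vertical above 0.4 rad).
It also fails if it takes over 32 s, if anything falls off the work surface, if the arm or the gripper's body presses on something with over 40 N, if the wrist force passes 120 N, or if a joint passes its speed limit or range.

## Working session

There is one attempt and no reset: what is moved stays moved. The work goes in short steps, Python scripts to look and compute and a tool call to move; the robot and the scene stay as the last step left them, time stands still between calls to the robot, and variables do not carry over. Pictures are saved under pics/ and viewed, and the job is handed in when it is done.

Besides the shell and the picture viewer there is one more tool, called by a JSON object that holds its "fn" and its "kwargs". step_arm: Moves the arm, as the interface text tells. Its arguments: {"type":"object","properties":{"targets":{"type":"array","items":{"type":"array"}},"force":{"type":"number"}},"required":["targets"]}

```bash
mkdir -p pics; python3 - <<'E'
from workcell import *
import cv2
s=get_state(); print(s)
for n in ["scene","side","wrist"]:
    im=read_camera(n); cv2.imwrite(f"pics/{n}0.png",im[:,:,::-1]); print(n,camera_model(n))
E
```

```text
{'clock': 0.0, 'joint_pos': array([ 1.19138751e+00,  3.14021645e-01,  4.49705627e-02,  1.30359839e+00,
       -2.76208015e-05,  1.43121331e+00]), 'qvel': array([ 6.06077676e-05, -5.49168631e-04, -1.90837027e-03,  9.06984607e-04,
        1.47104593e-03, -9.99410765e-04]), 'tau': array([-3.64337839e-04, -4.80622065e+01,  2.98535371e+01,  1.93651300e-02,
        1.44396716e-05,  1.35828739e-05]), 'tcp_pos': array([0.13639685, 0.55805748, 0.23039335]), 'orientation': array([ 0.70187011,  0.08395237,  0.70218747, -0.08522388]), 'wrist_force': array([-0.40346206, -0.12752051, -0.10198189]), 'ft_torque': array([ 0.02647231, -0.02395668,  0.00672639]), 'finger_gap': 0.08560213402988681}
scene {'fx': 495.82114529721014, 'fy': 495.82114529721014, 'cx': 322.23658506786984, 'cy': 242.44478477168664, 'dist_coeffs': array([0.02666252, 0.        , 0.        , 0.        , 0.        ]), 'xyz': array([0.99931051, 0.26089475, 0.78666985]), 'rotation': array([-0.14336299,  0.44820053,  0.84246435, -0.26233025])}
side {'fx': 446.0922006415343, 'fy': 446.0922006415343, 'cx': 327.6029238775191, 'cy': 242.56423014749492, 'dist_coeffs': array([-0.09118748,  0.        ,  0.        ,  0.        ,  0.        ]), 'xyz': array([0.29964832, 0.29998003, 0.60961438]), 'rotation': array([ 0.12946827, -0.38133846,  0.86279938, -0.30560788])}
wrist {'fx': 385.8729204538835, 'fy': 385.8729204538835, 'cx': 316.47700215265814, 'cy': 242.01700084519163, 'dist_coeffs': array([-0.01805969,  0.        ,  0.        ,  0.        ,  0.        ]), 'T_tool_cam': array([[ 4.44001531e-05, -2.66813566e-01,  9.63748162e-01,
        -1.41947718e-01],
       [ 9.99999813e-01,  5.99342144e-04,  1.19857526e-04,
         2.13132367e-04],
       [-6.09594504e-04,  9.63747976e-01,  2.66813543e-01,
        -6.71889239e-02],
       [ 0.00000000e+00,  0.00000000e+00,  0.00000000e+00,
         1.00000000e+00]])}
```

View pics/scene0.png

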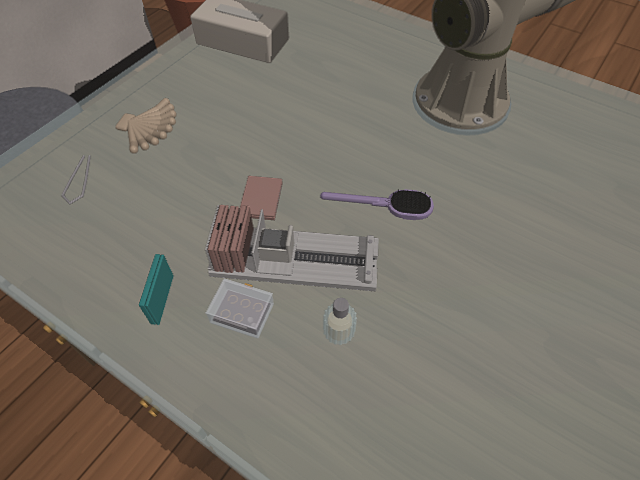

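View pics/side0.png

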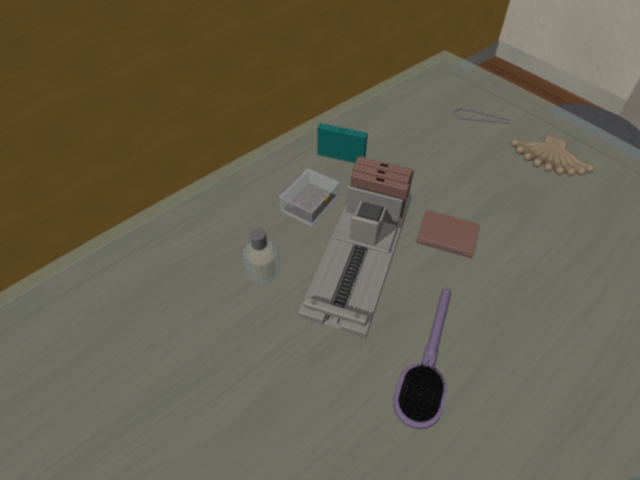

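View pics/wrist0.png

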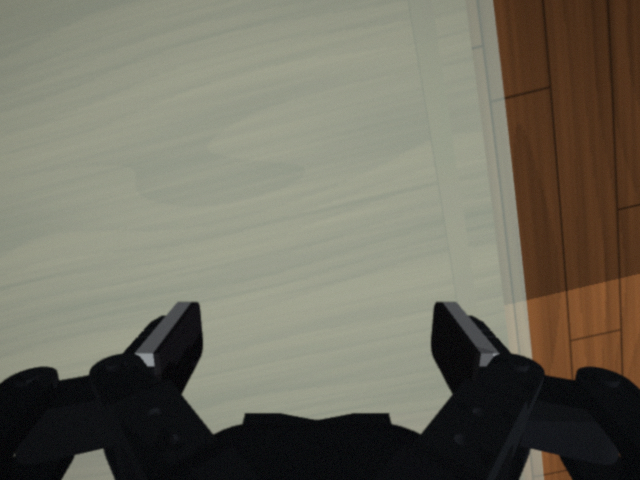

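```bash
cat > h.py <<'E'
import numpy as np, cv2
from scipy.spatial.transform import Rotation as R
from workcell import *
def cam(n):
    m=camera_model(n); K=np.array([[m['fx'],0,m['cx']],[0,m['fy'],m['cy']],[0,0,1]])
    if n=='wrist':
        s=get_state(); q=s['orientation']; T=np.eye(4); T[:3,:3]=R.from_quat(np.r_[q[1:],q[0]]).as_matrix(); T[:3,3]=s['tcp_pos']; T=T@m['T_tool_cam']
        return K,m['dist_coeffs'],T[:3,:3],T[:3,3]
    q=m['rotation']; return K,m['dist_coeffs'],R.from_quat(np.r_[q[1:],q[0]]).as_matrix(),np.array(m['xyz'])
def proj(c,P):
    K,d,Rm,t=c; P=np.atleast_2d(P)
    return cv2.projectPoints(P.astype(float),cv2.Rodrigues(Rm.T)[0],-Rm.T@t,K,d)[0][:,0]
def ray(c,uv,z):
    K,d,Rm,t=c; p=cv2.undistortPoints(np.array([[uv]],float),K,d)[0,0]; v=Rm@np.r_[p,1]; return t+v*(z-t[2])/v[2]
E
python3 - <<'E'
from h import *
c=cam('scene'); e=cam('side')
print(proj(c,[[0,0,0]]),proj(c,[[.4,-.1,0],[.4,0,0]]), ray(c,(295,260),0.02), ray(c,(275,239),.066), ray(e,(371,212),.066))
im=cv2.imread('pics/scene0.png'); cv2.imwrite('pics/scene0z.png',cv2.resize(im[165:345,135:400],None,fx=3,fy=3,interpolation=cv2.INTER_CUBIC))
im=cv2.imread('pics/side0.png'); cv2.imwrite('pics/side0z.png',cv2.resize(im[145:345,280:430],None,fx=3,fy=3,interpolation=cv2.INTER_CUBIC))
for n in('scene','side'):
  for l in ('rack_end','release_top','thumb_rest','palette_b','rack','perfume','brush','earring_box','spare_palette'):
    print(n,l,[(np.round(x['extent']),round(x['p'],2)) for x in find_in(n,l)])
E
```

```text
[[460.78767746  97.35989376]] [[336.08217629 183.1393809 ]
 [377.15430263 203.84294053]] [ 0.6149449  -0.05130852  0.02      ] [ 0.62186885 -0.08784085  0.066     ] [ 0.61763041 -0.09621729  0.066     ]
scene rack_end [(array([209., 213., 169.,  77.]), 0.71)]
scene release_top [(array([263., 228.,  22.,  21.]), 0.85), (array([208., 204.,  24.,  66.]), 0.36)]
scene thumb_rest [(array([253., 211.,  46.,  64.]), 0.62)]
scene palette_b [(array([205., 205.,  20.,  65.]), 0.97), (array([221., 206.,  19.,  70.]), 0.97), (array([232., 206.,  21.,  68.]), 0.97), (array([141., 255.,  33.,  67.]), 0.71)]
scene rack [(array([206., 204., 170.,  90.]), 0.86)]
scene perfume [(array([320., 295.,  37.,  47.]), 0.76)]
scene brush [(array([319., 191., 112.,  31.]), 0.89)]
scene earring_box [(array([207., 276.,  66.,  60.]), 0.84)]
scene spare_palette [(array([241., 176.,  44.,  43.]), 0.95)]
side rack_end [(array([298., 184., 113., 151.]), 0.61)]
side release_top [(array([357., 203.,  28.,  17.]), 0.85)]
side thumb_rest [(array([335., 187.,  68.,  64.]), 0.61)]
side palette_b [(array([351., 164.,  59.,  18.]), 0.93), (array([315., 125.,  53.,  40.]), 0.74), (array([349., 171.,  62.,  31.]), 0.71), (array([356., 157.,  55.,  21.]), 0.6)]
side rack [(array([296., 187., 114., 149.]), 0.96)]
side perfume [(array([241., 229.,  39.,  58.]), 0.8)]
side brush [(array([396., 291.,  55., 136.]), 0.73)]
side earring_box [(array([278., 166.,  62.,  62.]), 0.8)]
side spare_palette [(array([278., 165.,  59.,  63.]), 0.53)]
```

View pics/scene0z.png

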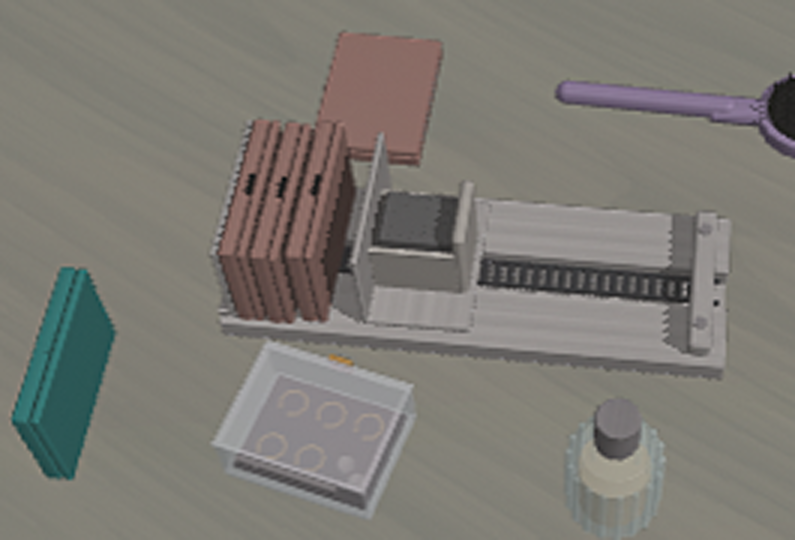

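View pics/side0z.png

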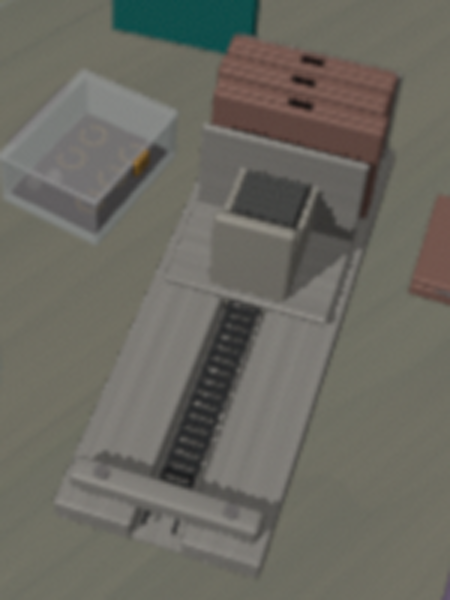

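```bash
cat > fit.py <<'E'
from h import *
from scipy.optimize import least_squares
cs={'scene':cam('scene'),'side':cam('side')}
off={'scene':(135,165),'side':(280,145)}
# cam, crop px, x,y,z, moving?
obs=[('scene',(722,377),55,150,0,0),('scene',(221,334),55,-156,0,0),('scene',(733,220),-55,150,16,0),
('scene',(697,213),-50,126.5,30,0),('scene',(717,213),-50,140.5,30,0),
('scene',(381,133),-48,-80,84,1),('scene',(467,183),-23,-22,78,1),('scene',(461,240),23,-22,78,1),
('side',(57,502),55,150,0,0),('side',(260,575),-55,150,0,0),('side',(204,124),48,-80,84,1),('side',(367,161),-48,-80,84,1),
('side',(218,216),23,-18,78,1),('side',(298,238),-23,-18,78,1)]
def P(p,o):
    x,y,z=o[2:5]; y=y+o[5]*p[3]*1000
    c,s=np.cos(p[2]),np.sin(p[2]); x,y,z=x/1e3,y/1e3,z/1e3
    return np.array([p[0]+c*x-s*y,p[1]+s*x+c*y,z])
def res(p,full=False):
    r=[]
    for o in obs:
        uv=np.array(o[1])/3+off[o[0]]; r.append(proj(cs[o[0]],P(p,o))[0]-uv)
    return np.array(r) if full else np.ravel(r)
def fit():
    return least_squares(res,[.62,-.05,0,.03],loss='soft_l1',f_scale=1.5).x
if __name__=='__main__':
    p=fit(); print(p,np.degrees(p[2]));
    for o,r in zip(obs,res(p,1)): print(o[0],o[2:],r.round(1))
    print('pad',P(p,(0,0,0,-49,66,1)),'yaw',p[2])
    for n in cs:
        im=cv2.imread(f'pics/{n}0.png')
        pts=[(x,y,z,0) for x in(-55,55) for y in(-156,150) for z in(0,16)]+[(x,y,30,0) for x in(-50,50) for y in(126.5,140.5)]+[(x,y,66,1) for x in(-18,18) for y in(-71,-27)]+[(x,-80,84,1) for x in(-48,48)]+[(x,-26,78,1) for x in(-23,23)]
        im=cv2.resize(im,None,fx=3,fy=3,interpolation=cv2.INTER_CUBIC)
        for q in pts:
            u=proj(cs[n],P(p,(0,0)+q))[0]*3+1; cv2.circle(im,tuple(int(v) for v in u),3,(0,0,255),-1)
        x,y=off[n]; cv2.imwrite(f'pics/{n}_ov.png',im[3*y:3*y+600,3*x:3*x+795])
E
python3 fit.py
```

```text
[ 0.60097365 -0.0587613   0.48769353  0.0114385 ] 27.942781159738292
scene (55, 150, 0, 0) [-0.9  0.9]
scene (55, -156, 0, 0) [-0.3 -0.3]
scene (-55, 150, 16, 0) [-1.3 -1.2]
scene (-50, 126.5, 30, 0) [-1.2 -2.1]
scene (-50, 140.5, 30, 0) [-0.4 -1.4]
scene (-48, -80, 84, 1) [-1.2 -1.4]
scene (-23, -22, 78, 1) [ 0.1 -2.3]
scene (23, -22, 78, 1) [-1.6 -0.2]
side (55, 150, 0, 0) [-1.8  4.5]
side (-55, 150, 0, 0) [-1.4  2.1]
side (48, -80, 84, 1) [-0.5 -0.5]
side (-48, -80, 84, 1) [0.5 1.3]
side (23, -18, 78, 1) [-2.4  0.6]
side (-23, -18, 78, 1) [-1.4  0.7]
pad [ 0.61857458 -0.09194373  0.066     ] yaw 0.48769353340167276
```

View pics/scene_ov.png

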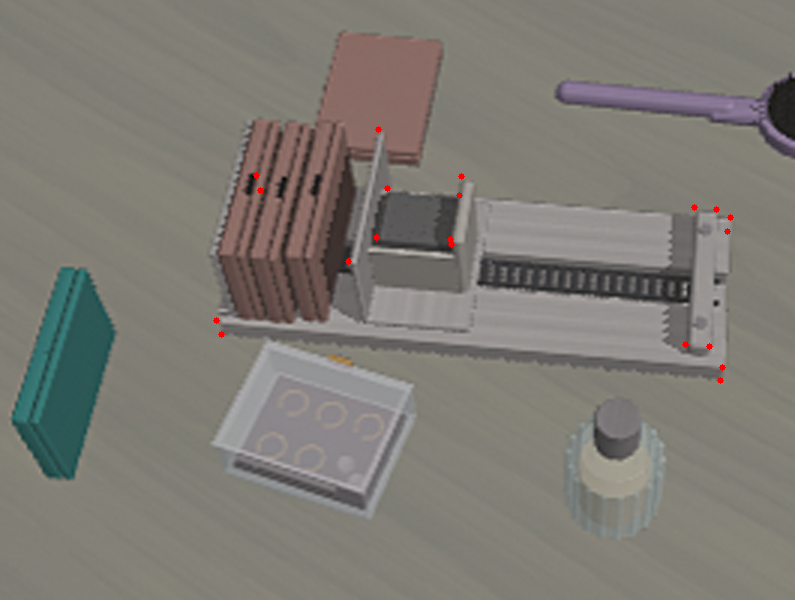

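View pics/side_ov.png

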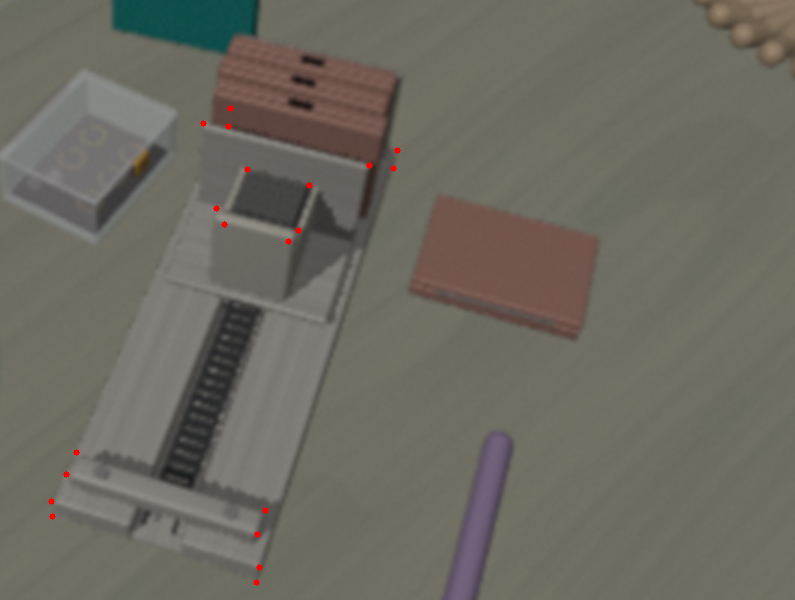

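```bash
cat > go.py <<'E'
import sys
from h import *
def cmd(target,yv):
    s=get_state(); q=s['orientation']; T=R.from_quat(np.r_[q[1:],q[0]]).as_matrix()
    yv=np.array([*yv,0.])/np.hypot(*yv); x=np.array([0,0,-1.]); D=np.column_stack([x,yv,np.cross(x,yv)])
    rel=R.from_matrix(T.T@D).as_rotvec(degrees=True)
    print('clock',s['clock'],'tcp',s['tcp_pos'].round(4),'F',s['wrist_force'].round(2),'gap',s['finger_gap'],'rot',rel.round(2),'shift cm toolaxes now',(T.T@(np.array(target)-s['tcp_pos'])*100).round(2),'in final axes',(D.T@(np.array(target)-s['tcp_pos'])*100).round(2)); print(T.round(3),s['joint_pos'].round(3))
E
python3 - <<'E'
from go import *
a=0.4877
cmd([.6186,-.0919,.17],(np.cos(a),np.sin(a)))
cmd([.6186,-.0919,.17],(-np.cos(a),-np.sin(a)))
E
```

```text
clock 1.05 tcp [0.1366 0.5586 0.2313] F [-0.8   0.26 -0.1 ] gap 0.08539323344353313 rot [ 4.832e+01  0.000e+00 -1.000e-02] shift cm toolaxes now [  6.13 -51.74  62.27] in final axes [ 6.13 12.1  80.05]
[[ 0.     0.238  0.971]
 [ 0.     0.971 -0.238]
 [-1.     0.     0.   ]] [ 1.191  0.313  0.046  1.304 -0.     1.431]
clock 1.05 tcp [0.1366 0.5586 0.2313] F [-0.8   0.26 -0.1 ] gap 0.08539323344353313 rot [-1.3168e+02  1.0000e-02  0.0000e+00] shift cm toolaxes now [  6.13 -51.74  62.27] in final axes [  6.13 -12.1  -80.05]
[[ 0.     0.238  0.971]
 [ 0.     0.971 -0.238]
 [-1.     0.     0.   ]] [ 1.191  0.313  0.046  1.304 -0.     1.431]
```

{"fn": "step_arm", "kwargs": {"targets": [[[8.05,0,0],[0,0,0],0],[[8.05,0,0],[0,0,0],0],[[8.05,0,0],[0,0,0],0],[[8.05,0,0],[0,0,0],0],[[8.05,0,0],[0,0,0],0],[[8.05,0,0],[0,0,0],0],[[0,0,0],[0,0.7,4.5],0],[[0,0,0],[0,0.7,4.5],0],[[0,0,0],[0,0.7,4.5],0],[[0,0,0],[0,0.7,4.5],0]], "force": 40}}

```text
clock: 2.05
tcp_pos: [0.2463, 0.4114, 0.2314]
orientation: [0.606, 0.364, 0.606, -0.364]
wrist_force: [2.1, 0.2, -0.5]
finger_gap: -0.0001
```

{"fn": "step_arm", "kwargs": {"targets": [[[0,0,0],[0,0.7,4.5],0],[[0,0,0],[0,0.7,4.5],0],[[0,0,0],[0,0.7,4.5],0],[[0,0,0],[0,0.7,4.5],0],[[0,0,0],[0,0.7,4.5],0],[[0,0,0],[0,0.7,4.5],0],[[0,0,0],[0,0.7,4.5],0],[[0,0,0],[0,0.7,4.5],0],[[0,0,0],[0,0.7,4.5],0],[[0,0,0],[0,0.7,4.5],0]]}}

```text
clock: 3.05
tcp_pos: [0.5195, 0.0463, 0.2315]
orientation: [0.606, 0.365, 0.606, -0.364]
wrist_force: [-0.2, 0.4, -0.4]
finger_gap: -0.0004
```

```bash
python3 - <<'E'
from go import *
a=0.4877
cmd([.6186,-.0919,.17],(np.cos(a),np.sin(a)))
E
```

```text
clock 3.05 tcp [0.5195 0.0463 0.2315] F [-0.21  0.43 -0.36] gap -0.0003720149186077951 rot [-0.    0.01 -0.04] shift cm toolaxes now [ 6.16  2.28 16.85] in final axes [ 6.15  2.28 16.85]
[[ 0.001  0.883  0.469]
 [ 0.     0.469 -0.883]
 [-1.     0.001  0.   ]] [-0.065  0.209 -0.092  1.269  0.     1.018]
```

{"fn": "step_arm", "kwargs": {"targets": [[[0,0,0],[0,0.5,4.0],0],[[0,0,0],[0,0.5,4.0],0],[[0,0,0],[0.5,0.5,3.0],0],[[0,0,0],[0.5,0.4,2.8],0],[[0,0,0],[0.5,0.4,2.0],0],[[0,0,0],[0.5,0,1.0],0],[[0,0,0],[0.5,0,0],0],[[0,0,0],[0.5,0,0],0],[[0,0,0],[0,0,0],0],[[0,0,0],[0,0,0],0]]}}

```text
clock: 4.05
tcp_pos: [0.6171, -0.0885, 0.2016]
orientation: [0.606, 0.364, 0.606, -0.364]
wrist_force: [0.8, -0.6, -0.2]
finger_gap: -0.0001
```

```bash
python3 - <<'E'
from go import *
import fit
p=fit.fit()
a=p[2]
cmd([.6186,-.0919,.066],(np.cos(a),np.sin(a)))
c=cam('wrist')
im=read_camera('wrist')[:,:,::-1].copy(); cv2.imwrite('pics/wrist1.png',im)
pts=[(x,y,30,0) for x in(-50,50) for y in(126.5,140.5)]+[(x,y,66,1) for x in(-18,18) for y in(-71,-27)]+[(x,-80,84,1) for x in(-48,48)]+[(x,-26,78,1) for x in(-23,23)]+[(x,-18,78,1) for x in(-23,23)]
for q in pts:
    u=proj(c,fit.P(p,(0,0)+q))[0]; print(q,u.round(1)); cv2.circle(im,tuple(int(v) for v in u),2,(0,0,255),-1)
cv2.circle(im,tuple(int(v) for v in proj(c,get_state()['tcp_pos'])[0]),2,(0,255,0),-1)
cv2.imwrite('pics/wrist1o.png',im)
for n in('scene','side'): cv2.imwrite(f'pics/{n}1.png',read_camera(n)[:,:,::-1])
E
```

```text
clock 4.05 tcp [ 0.6171 -0.0885  0.2016] F [ 0.77 -0.57 -0.25] gap -7.412842589844259e-05 rot [ 0.09 -0.01 -0.  ] shift cm toolaxes now [13.56 -0.03  0.37] in final axes [13.56 -0.03  0.37]
[[-0.     0.883  0.47 ]
 [ 0.     0.47  -0.883]
 [-1.     0.    -0.   ]] [-0.271  0.417  0.125  1.278  0.     0.81 ]
(-50, 126.5, 30, 0) [246.9   2.8]
(-50, 140.5, 30, 0) [246.1 -18.9]
(50, 126.5, 30, 0) [384.9   3.2]
(50, 140.5, 30, 0) [385.8 -18.6]
(-18, -71, 66, 1) [291.7 262.8]
(-18, -27, 66, 1) [290.7 205.3]
(18, -71, 66, 1) [339.2 262.9]
(18, -27, 66, 1) [340.2 205.4]
(-48, -80, 84, 1) [248.6 282.5]
(48, -80, 84, 1) [382.  282.8]
(-23, -26, 78, 1) [282.4 206.9]
(23, -26, 78, 1) [348.5 207. ]
(-23, -18, 78, 1) [282.2 195.5]
(23, -18, 78, 1) [348.7 195.6]
```

View pics/wrist1o.png

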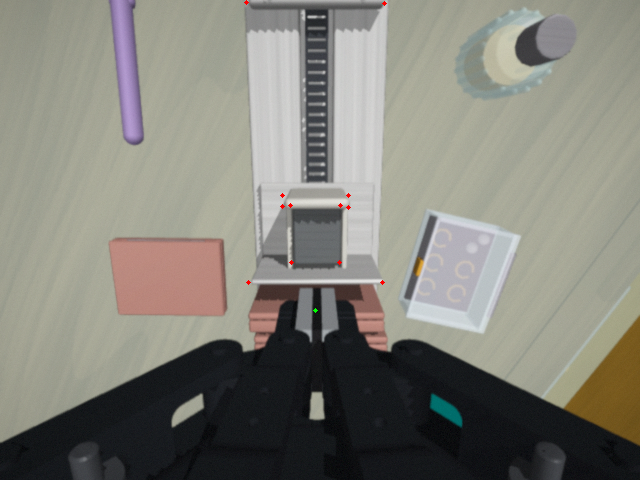

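View pics/scene1.png

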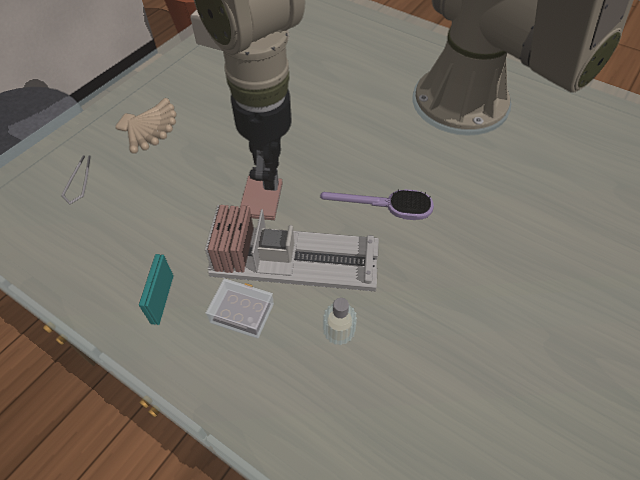

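```bash
python3 -c "
import cv2
im=cv2.imread('pics/wrist1.png'); cv2.imwrite('pics/w1z.png',cv2.resize(im[170:340,235:400],None,fx=3.5,fy=3.5,interpolation=cv2.INTER_CUBIC))"
```

```text
(no output)
```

View pics/w1z.png

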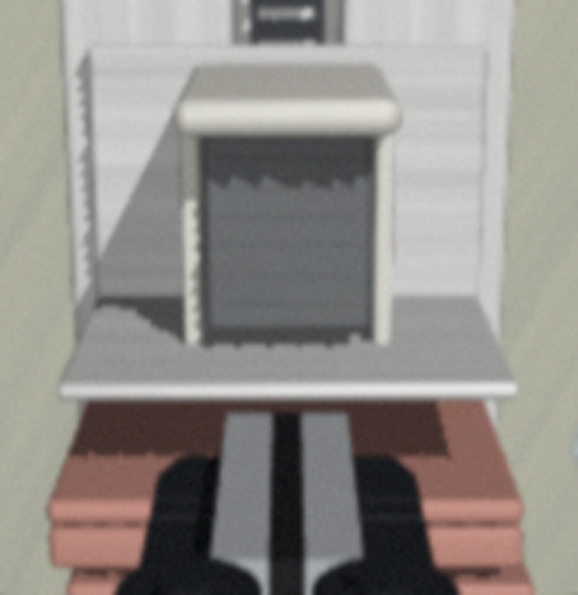

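{"fn": "step_arm", "kwargs": {"targets": [[[0,0,0],[0.5,0.1,-0.25],0],[[0,0,0],[2,0,0],0],[[0,0,0],[2.5,0,0],0],[[0,0,0],[2.5,0,0],0],[[0,0,0],[2,0,0],0],[[0,0,0],[1.5,0,0],0],[[0,0,0],[0.9,0,0],0],[[0,0,0],[0.5,0,0],0],[[0,0,0],[0,0,0],0],[[0,0,0],[0,0,0],0]]}}

```text
clock: 5.2
tcp_pos: [0.6179, -0.087, 0.0781]
orientation: [0.606, 0.365, 0.606, -0.364]
wrist_force: [0.0, 0.4, -0.3]
finger_gap: -0.0
```

```bash
python3 - <<'E'
from go import *
cmd([.6186,-.0919,.066],(np.cos(.4877),np.sin(.4877)))
im=read_camera('wrist')[:,:,::-1].copy(); cv2.imwrite('pics/wrist2.png',im)
cv2.imwrite('pics/scene2z.png',cv2.resize(read_camera('scene')[165:345,135:400,::-1],None,fx=3,fy=3,interpolation=cv2.INTER_CUBIC))
E
```

```text
clock 5.2 tcp [ 0.6179 -0.087   0.0781] F [ 0.01  0.42 -0.3 ] gap -4.124604647067978e-05 rot [ 0.02  0.05 -0.06] shift cm toolaxes now [ 1.21 -0.17  0.47] in final axes [ 1.21 -0.17  0.47]
[[ 0.001  0.883  0.469]
 [-0.     0.469 -0.883]
 [-1.     0.001  0.001]] [-0.268  0.487 -0.079  1.004  0.     0.814]
```

View pics/wrist2.png

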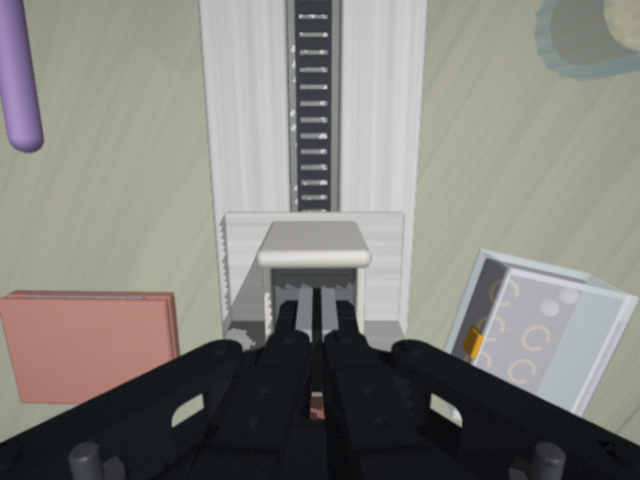

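View pics/scene2z.png

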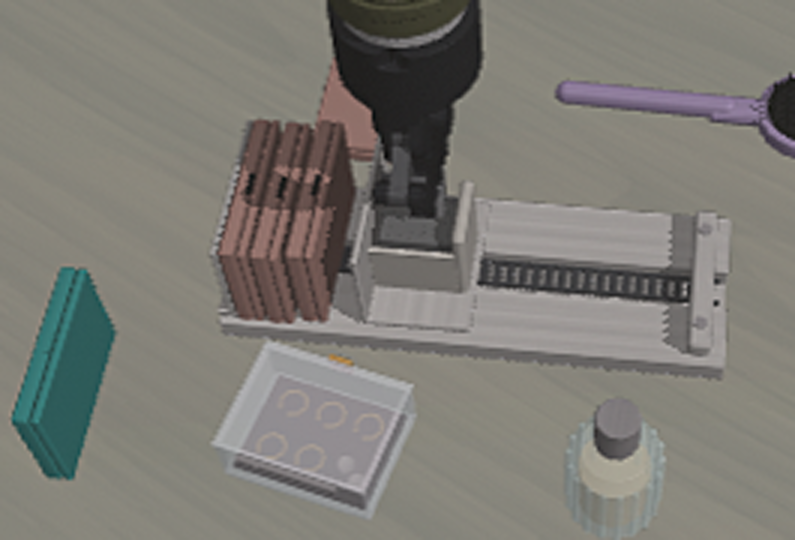

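{"fn": "step_arm", "kwargs": {"targets": [[[0,0,0],[0.4,0,0],0],[[0,0,0],[0.3,0,0],0],[[0,0,0],[0.2,0,0],0],[[0,0,0],[0.2,0,0],0],[[0,0,0],[0.1,0,0],0],[[0,0,0],[0.1,0,0],0],[[0,0,0],[0.1,0,0],0],[[0,0,0],[0.1,0,0],0],[[0,0,0],[0,0,0],0],[[0,0,0],[0,0,0],0]]}}

```text
clock: 6.3
tcp_pos: [0.6173, -0.0868, 0.0624]
orientation: [0.606, 0.364, 0.606, -0.364]
wrist_force: [-1.7, 0.3, 3.2]
finger_gap: 0.0002
```

{"fn": "step_arm", "kwargs": {"targets": [[[0,0,0],[0.05,0,0],0],[[0,0,0],[0.05,0,0],0],[[0,0,0],[0.05,0,0],0],[[0,0,0],[0.05,0,0],0],[[0,0,0],[0.05,0,0],0],[[0,0,0],[0.03,0,0],0],[[0,0,0],[0,0,0],0],[[0,0,0],[0,0,0],0],[[0,0,0],[0,0,0],0],[[0,0,0],[0,0,0],0]]}}

```text
clock: 7.3
tcp_pos: [0.6175, -0.0871, 0.06]
orientation: [0.606, 0.364, 0.606, -0.364]
wrist_force: [-2.7, 0.2, 6.8]
finger_gap: -0.0002
```

{"fn": "step_arm", "kwargs": {"targets": [[[0,0,0],[0.05,0,0],0],[[0,0,0],[0,0,-0.3],0],[[0,0,0],[0,0,-0.4],0],[[0,0,0],[0,0,-0.6],0],[[0,0,0],[0,0,-0.8],0],[[0,0,0],[0,0,-0.8],0],[[0,0,0],[0,0,-0.6],0],[[0,0,0],[0,0,-0.4],0],[[0,0,0],[0,0,-0.3],0],[[0,0,0],[0,0,0],0]]}}

```text
clock: 8.3
tcp_pos: [0.598, -0.0504, 0.0599]
orientation: [0.607, 0.364, 0.605, -0.365]
wrist_force: [-2.5, -1.2, 8.1]
finger_gap: -0.0002
```

```bash
python3 - <<'E'
from go import *
cmd([.6186,-.0919,.066],(np.cos(.4877),np.sin(.4877)))
cv2.imwrite('pics/scene3z.png',cv2.resize(read_camera('scene')[165:345,135:400,::-1],None,fx=3,fy=3,interpolation=cv2.INTER_CUBIC))
E
```

```text
clock 8.3 tcp [ 0.598  -0.0504  0.0599] F [-2.54 -1.22  8.14] gap -0.00021364051173393937 rot [ 0.    0.13 -0.02] shift cm toolaxes now [-0.6  -0.13  4.63] in final axes [-0.61 -0.13  4.63]
[[ 0.001  0.883  0.469]
 [-0.002  0.469 -0.883]
 [-1.     0.     0.002]] [-0.217  0.461 -0.17   0.938 -0.002  0.866]
```

View pics/scene3z.png

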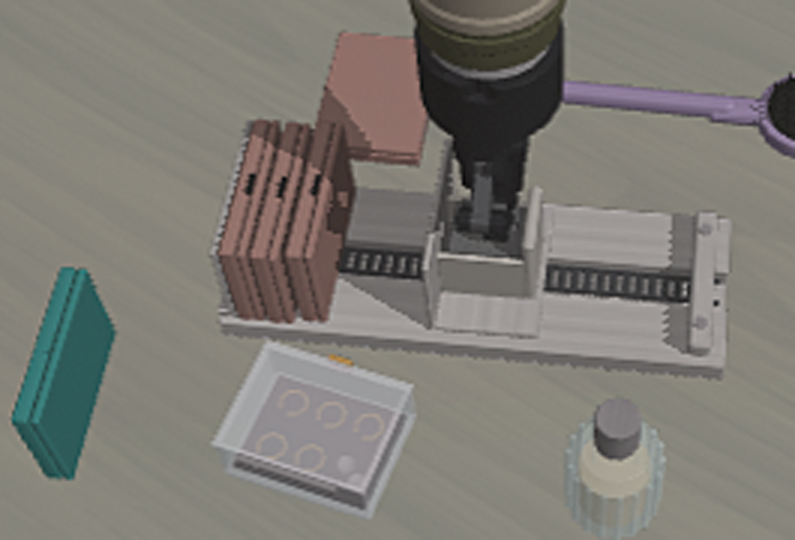

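{"fn": "step_arm", "kwargs": {"targets": [[[0,0,0],[0,0,-0.4],0],[[0,0,0],[0,0,-0.8],0],[[0,0,0],[0,0,-1.0],0],[[0,0,0],[0,0,-1.1],0],[[0,0,0],[0,0,-1.1],0],[[0,0,0],[0,0,-1.0],0],[[0,0,0],[0,0,-0.8],0],[[0,0,0],[0,0,-0.5],0],[[0,0,0],[0,0,-0.3],0],[[0,0,0],[0,0,0],0]]}}

```text
clock: 9.35
tcp_pos: [0.5649, 0.0116, 0.0599]
orientation: [0.607, 0.364, 0.605, -0.365]
wrist_force: [-3.2, -2.1, 9.2]
finger_gap: -0.0001
```

```bash
python3 - <<'E'
from go import *
cmd([.6186,-.0919,.066],(np.cos(.4877),np.sin(.4877)))
cv2.imwrite('pics/scene4z.png',cv2.resize(read_camera('scene')[165:345,135:400,::-1],None,fx=3,fy=3,interpolation=cv2.INTER_CUBIC))
E
```

```text
clock 9.35 tcp [0.5649 0.0116 0.0599] F [-3.23 -2.05  9.23] gap -0.00010639674878196267 rot [0.01 0.11 0.  ] shift cm toolaxes now [-0.59 -0.11 11.66] in final axes [-0.61 -0.11 11.66]
[[ 0.001  0.883  0.469]
 [-0.002  0.469 -0.883]
 [-1.    -0.     0.002]] [-0.121  0.402 -0.265  0.902 -0.002  0.962]
```

View pics/scene4z.png

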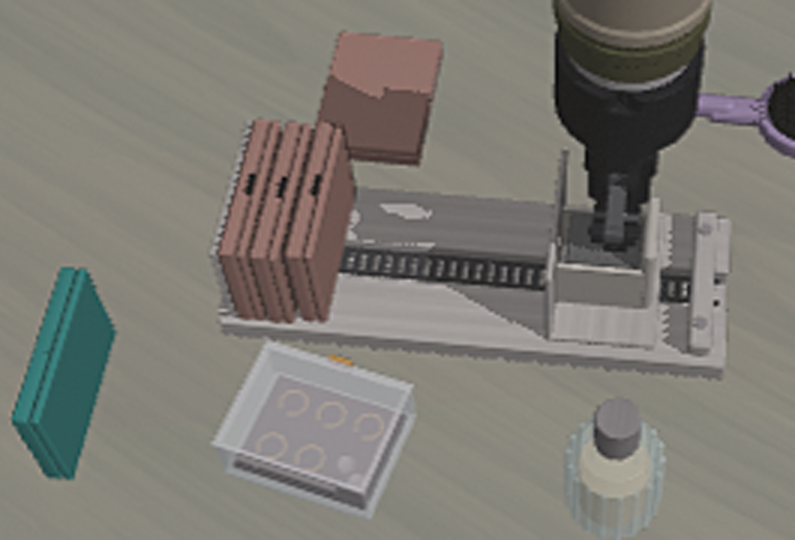

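{"fn": "step_arm", "kwargs": {"targets": [[[0,0,0],[0,0,-0.2],0],[[0,0,0],[0,0,-0.3],0],[[0,0,0],[0,0,-0.3],0],[[0,0,0],[0,0,-0.3],0],[[0,0,0],[0,0,-0.2],0],[[0,0,0],[0,0,-0.1],0],[[0,0,0],[0,0,-0.1],0],[[0,0,0],[0,0,0],0],[[0,0,0],[0,0,0],0],[[0,0,0],[0,0,0],0]]}}

```text
clock: 10.4
tcp_pos: [0.5581, 0.0243, 0.0598]
orientation: [0.607, 0.364, 0.605, -0.365]
wrist_force: [-3.8, -3.0, 8.7]
finger_gap: -0.0002
```

```bash
python3 - <<'E'
from go import *
cmd([.6186,-.0919,.066],(np.cos(.4877),np.sin(.4877)))
cv2.imwrite('pics/scene5z.png',cv2.resize(read_camera('scene')[200:320,270:390,::-1],None,fx=5,fy=5,interpolation=cv2.INTER_CUBIC))
E
```

```text
clock 10.4 tcp [0.5581 0.0243 0.0598] F [-3.85 -3.05  8.65] gap -0.00019397111002907727 rot [-0.02  0.13  0.01] shift cm toolaxes now [-0.59 -0.1  13.1 ] in final axes [-0.62 -0.1  13.1 ]
[[ 0.001  0.884  0.468]
 [-0.002  0.468 -0.884]
 [-1.    -0.     0.002]] [-0.099  0.391 -0.282  0.896 -0.002  0.984]
```

View pics/scene5z.png

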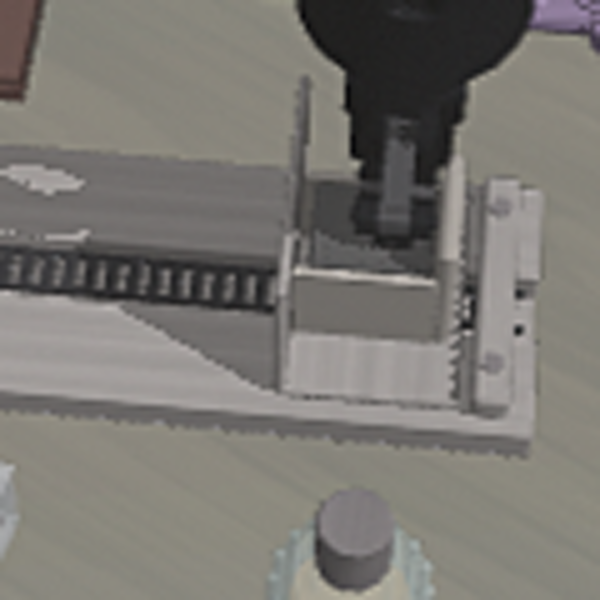

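{"fn": "step_arm", "kwargs": {"targets": [[[0,0,0],[0,0,-0.1],0],[[0,0,0],[0,0,-0.1],0],[[0,0,0],[0,0,-0.1],0],[[0,0,0],[0,0,-0.1],0],[[0,0,0],[0,0,-0.05],0],[[0,0,0],[0,0,-0.05],0],[[0,0,0],[0,0,0],0],[[0,0,0],[0,0,0],0],[[0,0,0],[0,0,0],0],[[0,0,0],[0,0,0],0]]}}

```text
clock: 11.45
tcp_pos: [0.5563, 0.0281, 0.0598]
orientation: [0.607, 0.364, 0.605, -0.365]
wrist_force: [-2.6, -4.6, 7.4]
finger_gap: 0.0001
```

```bash
python3 - <<'E'
from go import *
cmd([.6186,-.0919,.066],(np.cos(.4877),np.sin(.4877)))
cv2.imwrite('pics/scene6z.png',cv2.resize(read_camera('scene')[200:320,270:390,::-1],None,fx=5,fy=5,interpolation=cv2.INTER_CUBIC))
E
```

```text
clock 11.45 tcp [0.5563 0.0281 0.0598] F [-2.57 -4.55  7.39] gap 0.00012821951730215543 rot [-0.05  0.21 -0.  ] shift cm toolaxes now [-0.57 -0.11 13.53] in final axes [-0.62 -0.12 13.52]
[[ 0.002  0.884  0.468]
 [-0.003  0.468 -0.884]
 [-1.     0.     0.004]] [-0.092  0.388 -0.288  0.893 -0.003  0.992]
```

View pics/scene6z.png

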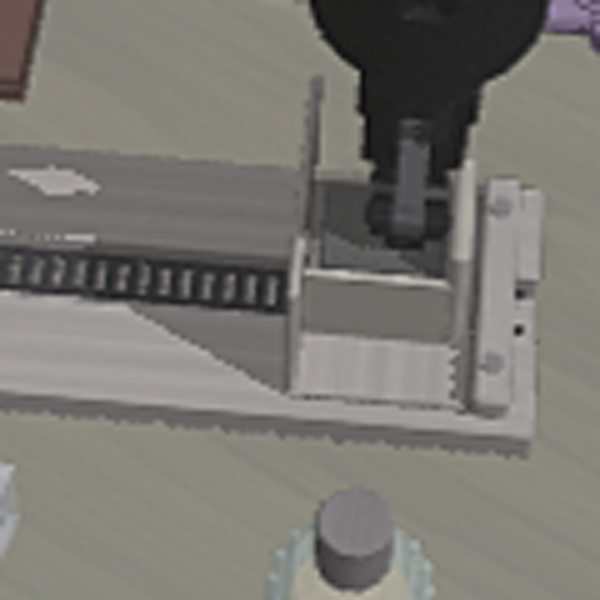

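{"fn": "step_arm", "kwargs": {"targets": [[[0,0,0],[0,0,-0.05],0],[[0,0,0],[0,0,-0.05],0],[[0,0,0],[0,0,-0.05],0],[[0,0,0],[0,0,-0.05],0],[[0,0,0],[0,0,0],0],[[0,0,0],[0,0,0],0],[[0,0,0],[0,0,0],0],[[0,0,0],[0,0,0],0],[[0,0,0],[0,0,0],0],[[0,0,0],[0,0,0],0]]}}

```text
clock: 12.5
tcp_pos: [0.5562, 0.0302, 0.0599]
orientation: [0.607, 0.365, 0.604, -0.365]
wrist_force: [0.1, -3.5, 7.0]
finger_gap: 0.0002
```

```bash
python3 - <<'E'
from go import *
cmd([.6186,-.0919,.066],(np.cos(.4877),np.sin(.4877)))
cv2.imwrite('pics/scene7z.png',cv2.resize(read_camera('scene')[200:320,270:390,::-1],None,fx=5,fy=5,interpolation=cv2.INTER_CUBIC))
E
```

```text
clock 12.5 tcp [0.5562 0.0302 0.0599] F [ 0.07 -3.54  6.95] gap 0.00017647876047825344 rot [-0.03  0.22 -0.1 ] shift cm toolaxes now [-0.56 -0.2  13.71] in final axes [-0.61 -0.21 13.71]
[[ 0.003  0.884  0.468]
 [-0.003  0.468 -0.884]
 [-1.     0.002  0.004]] [-0.089  0.387 -0.289  0.891 -0.002  0.995]
```

View pics/scene7z.png

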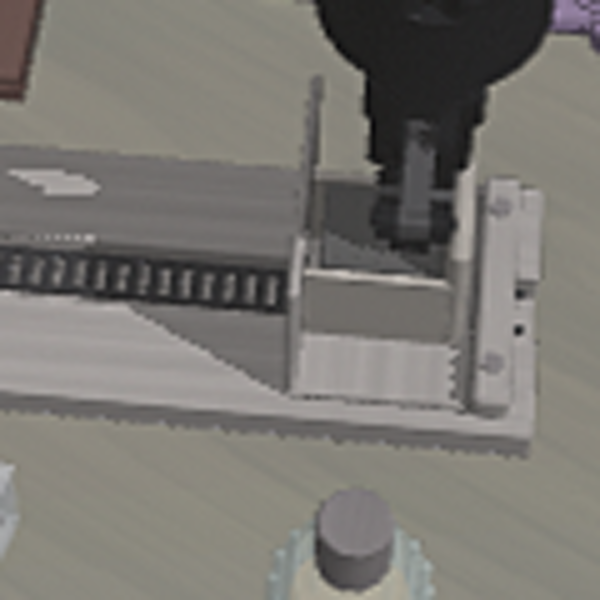

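{"fn": "step_arm", "kwargs": {"targets": [[[0,0,0],[0,0,-0.05],0],[[0,0,0],[0,0,-0.05],0],[[0,0,0],[0,0,-0.05],0],[[0,0,0],[0,0,-0.05],0],[[0,0,0],[0,0,-0.05],0],[[0,0,0],[0,0,0],0],[[0,0,0],[0,0,0],0],[[0,0,0],[0,0,0],0],[[0,0,0],[0,0,0],0],[[0,0,0],[0,0,0],0]]}}

```text
clock: 13.55
tcp_pos: [0.5552, 0.0328, 0.0598]
orientation: [0.607, 0.365, 0.604, -0.364]
wrist_force: [1.7, -3.0, 5.5]
finger_gap: -0.0004
```

```bash
python3 - <<'E'
from go import *
import fit
p=fit.fit()
cmd([.6186,-.0919,.066],(np.cos(.4877),np.sin(.4877)))
c=cam('scene')
for st in (.0114,.13,.135,.14): print(st,[proj(c,fit.P([*p[:3],st],(0,0,x,-80,84,1)))[0].round(1) for x in(-48,48)])
cv2.imwrite('pics/scene8z.png',cv2.resize(read_camera('scene')[200:320,270:390,::-1],None,fx=5,fy=5,interpolation=cv2.INTER_CUBIC))
E
```

```text
clock 13.55 tcp [0.5552 0.0328 0.0598] F [ 1.65 -2.98  5.5 ] gap -0.00040298936940725573 rot [-0.02  0.18 -0.14] shift cm toolaxes now [-0.57 -0.24 13.99] in final axes [-0.62 -0.25 13.99]
[[ 0.004  0.884  0.468]
 [-0.002  0.468 -0.884]
 [-1.     0.002  0.003]] [-0.085  0.385 -0.292  0.89  -0.001  0.999]
0.0114 [array([260.8, 207.9]), array([251. , 251.8])]
0.13 [array([325.9, 213.5]), array([320.3, 258.1])]
0.135 [array([328.7, 213.8]), array([323.3, 258.3])]
0.14 [array([331.5, 214. ]), array([326.2, 258.6])]
```

View pics/scene8z.png

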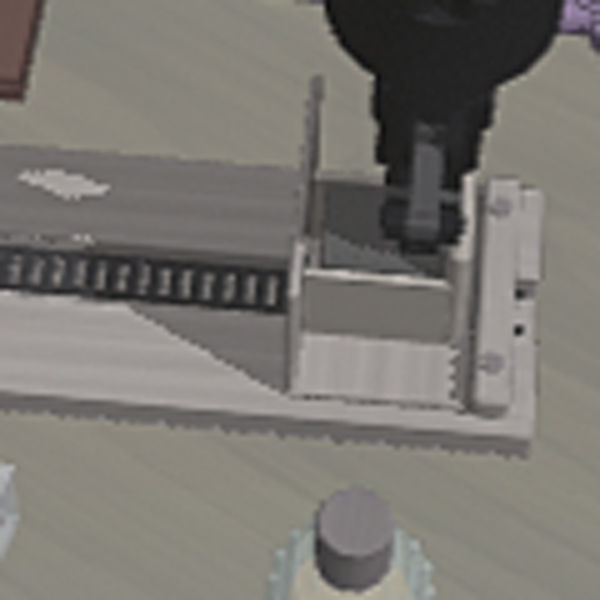

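{"fn": "step_arm", "kwargs": {"targets": [[[0,0,0],[-0.2,0,0],0],[[0,0,0],[-0.3,0,0],0],[[0,0,0],[-0.6,0,0],0],[[0,0,0],[-1,0,0.1],0],[[0,0,0],[-2,0,0],0],[[0,0,0],[-3,0,0],0],[[0,0,0],[-4,0,0],0],[[0,0,0],[-3,0,0],0],[[0,0,0],[-1,0,0],0],[[0,0,0],[0,0,0],0]]}}

```text
clock: 14.6
tcp_pos: [0.5543, 0.0332, 0.211]
orientation: [0.607, 0.365, 0.606, -0.364]
wrist_force: [-0.0, 0.3, -1.2]
finger_gap: 0.0001
```

```bash
python3 - <<'E'
from go import *
cmd([.6186,-.0919,.066],(np.cos(.4877),np.sin(.4877)))
cv2.imwrite('pics/scene9z.png',cv2.resize(read_camera('scene')[165:345,135:400,::-1],None,fx=3,fy=3,interpolation=cv2.INTER_CUBIC))
cv2.imwrite('pics/wrist9.png',read_camera('wrist')[:,:,::-1])
E
```

```text
clock 14.6 tcp [0.5543 0.0332 0.211 ] F [-0.04  0.26 -1.22] gap 9.422994221926316e-05 rot [ 0.04  0.02 -0.12] shift cm toolaxes now [14.5  -0.22 14.05] in final axes [14.5  -0.18 14.06]
[[ 0.002  0.883  0.469]
 [ 0.001  0.469 -0.883]
 [-1.     0.002  0.   ]] [-8.500e-02  2.800e-01 -5.000e-02  1.239e+00  1.000e-03  9.970e-01]
```

View pics/scene9z.png

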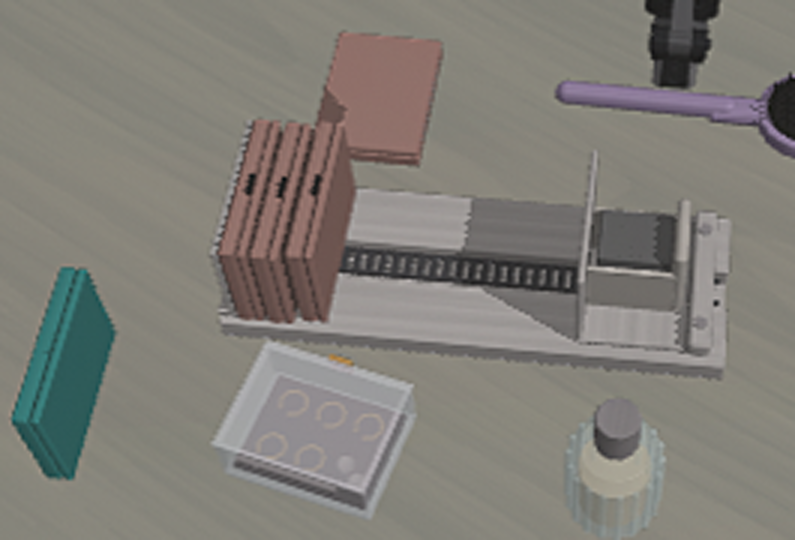

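View pics/wrist9.png

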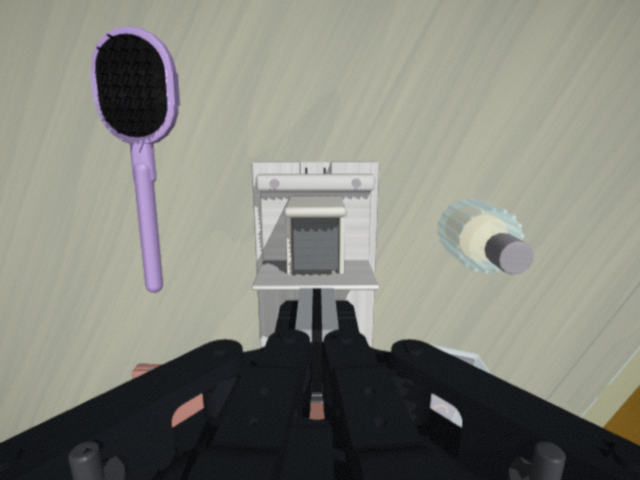

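The stop is home against the end block at scene crop (690,280). The pad is up again at (635,238). The rack corners, at (221,333) and (722,375), are where they were, and the palettes stand upright. The arm is clear, so I'm handing in.

```bash
python3 -c "
from workcell import *
hand_in(); print(get_state()['clock'])"
```

```text
the job is handed in; nothing more can be done
the job is handed in; nothing more can be done
```

The stop is fully home against the end block, its pad has sprung up, and the job is handed in; the last clock reading before hand-in was 14.6 s of the 32 s allowed. With the fingers closed I pressed the pad fully down, kept it down while pushing the stop about 130 mm back, then lifted straight off.

**Pad pressed:** the fingertip reached z = 60 mm at about 7 N, above the spring's 4.5 N, so it was against its hard limit before the push began.

**Stop home:** in the last two pushes the finger slid on the pad with about 3 N of push while the stop stayed put. The plate's top corner in the scene picture matched a stop position of 0.14 m to about 1 px once the fit's offset was allowed for.

**After the lift:** the pad looks raised again, but I judged that by eye and did not measure it. The rack, palettes, spare palette, perfume, earring box and brush show no visible shift in the pictures. The fingers were at z = 0.21 m, touching nothing.

**Disagreements:**
- The two fixed cameras differed by a few pixels on the rack pose. The wrist view put the pad 1.4 mm farther to +x, so I corrected for that before pressing.
- The lift ended with a wrist force reading of -1.2 N in free air, which I put down to the arm's motion.

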